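# Lock the antenna foot in its base and fit the insulator bushing

## Robot

A 6-joint arm with a two-finger parallel gripper is mounted at the origin on the work surface. World frame = base frame: x ahead of the robot, y to its left, z up, the work surface at z = 0. Lengths are in mm, angles in rad, forces in N, time in s.
With the tool pointing down it reaches from about 375 to 925 mm from the base axis. Payload 5.7 kg.
Tool frame: the origin (TCP) lies at the very end of the fingers, on their centre line; the grasp point (between the pads) lies 19 mm behind it; z points along the fingers, y is the line along which they close (so a half turn about z gives the same grasp; the last joint's range is limited). The gripper opens to 88 mm and grips with 3 to 60 N. Pads are 20 mm wide; open, the fingers measure 115 mm over their backs; the gripper's body (75 mm by 178 mm) begins 61 mm behind the grasp point.
Start: joints at [-1.274, 0.359, 1.51, -0, 1.272, -0.115], TCP at [240.137, -549.815, 222.623] pointing down, gripper open.
Joint ranges: [-2.97, 2.97], [-1.01, 2.36], [0.21, 2.38], [-0.96, 4.11], [0.2, 2.71], [-2.98, 2.98]. Speed limits (rad/s): [2.39, 2.39, 3.14, 3.14, 3.14, 3.14].

## Interface

Orientations are given as a unit quaternion [w, x, y, z].
In Python, from workcell import * gives the robot as it stands. The module is installed in compiled form; this text tells all that it offers.
- The arm moves only by the shell command python3 -m pendant 'ROWS' [OPENING] [FORCE]. ROWS is JSON, a list of rows, each a list of 6 numbers: the shift along the world's x, y, z in units of 10 cm (1.0 is 10 cm), then the turn, a rotation vector about the world's x, y, z in units of 2 rad (1.0 is 2 rad). A call has exactly 5 rows; each row shifts and turns the commanded pose from where the row before left it; what a row does not reach is not made up. A row lasts 1/10 s, in which the tool goes at most 50 mm and 8.59 degrees, less where a joint would pass 70% of its speed; a pose out of reach is approached as far as the arm can. A call with a number of a shift or a turn outside -1 to 1 is refused whole. A call with a gripper value outside its range is refused whole. OPENING is the opening, from -1 (shut) to 1 (fully open), so that 0 is half open, set as the call begins (- or left out, the last holds). The fingers move at their own pace and stop on an object; FORCE is the grip in N (left out, the last holds). Time passes only in rows, so rows that do not move let the fingers close, or fill a call up. It gives the time, the measured TCP pose, the force, the opening and the grip force at its end, in the units of the state.
- sense(): the state, without advancing time (a new reading comes with each control period).
- camera(name): name is "scene" or "top"; returns a dict with "image" (420x560x3 uint8, red, green, blue), "camera_matrix" (3x3 intrinsics, pixels), "origin" and "attitude" of the camera in the world. Camera axes: x right, y down, z forward; pixel columns grow to the right and rows downward; lengths in mm; the calibration is good to about 2 mm. A picture is of the moment at which its call begins. There is no depth.
- job_done(): hands the job in; it is judged then, once.
The state is a dict: "t": time; "q": joint angles; "dq": joint speeds; "joint_efforts": joint torques, N m; "ee_pos": TCP position; "ee_rot": TCP orientation; "force": force on the tool from outside, world axes, zero at the start; "ft_torque": the same for the moment, N m; "gripper_width": finger opening in mm; "finger_force": force on a finger pad.
Only numpy, scipy, OpenCV 4.12 (cv2) and the standard library are available. Lean on these libraries where they do the work, as an engineer would, in place of code of your own. Each camera call takes 0.05 s, during which the arm holds its last target. There are 200 camera calls.

## Task

Lift the antenna foot out of its wooden stand, pass its T-head down through the slot of the blue antenna base until the brass collar lies flat on the plate, and give it a quarter turn so that it is locked, with its long side squarely across the slot. Then press the white insulator bushing down into the bore in the top of the locked foot until its shoulder sits flush all round, and let go. Leave everything else on the bench where it stands.

Things in the scene. Friction and masses are not known exactly. Their poses are not given: they have to be found in the camera images.
- foot: Loose upright antenna foot, 0.25 kg. Origin: centre of the underside of its brass collar (56 dia, 8 thick), z up. On the collar a dark block with red ends, 50 along x, 38 along y, 30 high: grip it across the 38. Below the collar a 9 dia shank 9 long, then the T-head: a bar 38 along x, 10 along y, 8 high, bottom 17 below the origin. T-head and block are long the same way.
- bore (a point): Centre of the mouth of the round blind bore in the top of the foot's block, 38 above the foot's origin, axes as the foot's. Bore 23 dia, 22 deep.
- bushing: Loose white insulator, 60 g, upright on the bench. Origin: centre of the underside of its shoulder (36 dia, 6 thick), 16 above the bench at first; z up. Above the shoulder a round grip 26 dia, 30 high, then a brass stub 4 high; below it a chamfered spigot 22 dia, 16 long, whose O-ring 7 below the shoulder squeezes in the bore: 5 to 12 N push it in. Home when its origin is at the bore point.
- slot (a point): Centre of the slot on the top face of the base's plate, 50 above the bench; x along the slot, z up. Slot 44 (x) by 15 (y), plate 6 thick, hollow below. A dark ring on the plate, 61 inside, 73 outside diameter, 4 high, takes the foot's collar. No stop: with its T-head below the plate the foot turns freely either way, with 3 mm of vertical play, and stays where it is left.
- antenna_base: Blue box with an aluminium top plate, 150 (x) by 130 (y) by 50 high, fixed to the bench. Origin: centre of its underside; the slot runs along its x.
- stand: Square wooden tube, fixed to the bench, 68 outside and 44 inside, 40 high, origin at the centre of its underside. The foot's collar rests on its top, the T-head hanging inside.
- microphone: Desk microphone on a round black foot, 100 dia, 215 high; origin under its foot. Bystander.
- wattmeter: Grey meter box 80 x 100 x 120 high with a round white dial; origin at the centre of its underside. Bystander.
- screwdriver: Screwdriver lying on the bench. Bystander.
- ferrite_ring: Black ring 40 dia, 14 high, lying flat; origin at the centre of its underside. Bystander.
- coax_coupler: Small metal barrel 16 dia, 40 long, lying on the bench. Bystander.
- wrench: Wrench lying on the bench. Bystander.
- parts_box: Cardboard box 90 x 120 x 50 high; origin at the centre of its underside. Bystander.

How it is judged (in metres and radians):
On the way, in this order (a step that is already met when the one before it is completed fails the run):
1. the T-head has passed through the slot: it is wholly below the plate while still lined up with the slot (z of foot in the frame of slot between -0.003 and 0.003 m and horizontal distance between foot and slot below 0.006 m and angle between the x axis of foot and the x axis of slot, either way round below 0.4 rad), for 0.1 s.
2. the foot is turned across the slot, its collar on the plate (z of foot in the frame of slot between -0.003 and 0.003 m and horizontal distance between foot and slot below 0.006 m and angle between the x axis of foot and the x axis of slot, either way round above 1.31 rad and angle between foot's own z axis and vertical below 0.05 rad), for 0.2 s.
3. the bushing is home in the bore of the locked foot (all of step 2 and z of bushing in the frame of bore between -0.003 and 0.002 m and horizontal distance between bushing and bore below 0.003 m and angle between the z axis of bushing and the z axis of foot, either way round below 0.08 rad), for 0.2 s.
At the end, for the whole second after the job is handed in: Foot: collar within 3 mm of the plate, within 6 mm of the slot centre, upright to 0.05 rad, long side within 15 degrees of square across the slot. Bushing: shoulder within 2 mm of the block, centred to 3 mm, in line with the bore to 0.08 rad. Both released and at rest (all of step 3 and linear speed of each of foot, bushing below 0.02 m/s); the robot touches nothing.
It fails at once if a bystander (microphone, wattmeter, screwdriver, ferrite ring, coax coupler, wrench or parts box) is moved more than 30 mm (distance of any of microphone, wattmeter, screwdriver, ferrite_ring, coax_coupler, wrench, parts_box from where it was at the start of the episode above 0.03 m).
It also fails if it takes over 64 s, if anything falls off the work surface, if the arm or the gripper's body presses on something with over 40 N, if the wrist force passes 120 N, or if a joint passes its speed limit or range.

## Working session

There is one attempt and no reset: what is moved stays moved. The work goes in short steps, Python scripts to look and compute and a shell command to move; the robot and the scene stay as the last step left them, time stands still between calls to the robot, and variables do not carry over. Pictures are saved under pics/ and viewed, at most 10 in all, crops included, and the job is handed in when it is done.

```bash
mkdir -p pics; cat > h.py <<'E'
from workcell import *
import numpy as np, cv2
from scipy.spatial.transform import Rotation as R
def cam(n):
    c=camera(n); c['K']=np.array(c['camera_matrix']); c['o']=np.array(c['origin'],float)
    a=np.array(c['attitude'],float)
    c['R']=a if a.shape==(3,3) else R.from_quat(a[[1,2,3,0]]).as_matrix()
    return c
def ray(c,u,v,z):
    d=c['R']@np.linalg.inv(c['K'])@np.array([u,v,1.]); return c['o']+d*(z-c['o'][2])/d[2]
def proj(c,p):
    q=c['K']@(c['R'].T@(np.array(p,float)-c['o'])); return q[:2]/q[2]
def save(c,n,crop=None,s=1):
    im=c['image'][:,:,::-1]
    if crop: x0,y0,x1,y1=crop; im=im[y0:y1,x0:x1]
    cv2.imwrite('pics/'+n,cv2.resize(im,None,fx=s,fy=s,interpolation=cv2.INTER_CUBIC))
E
python3 - <<'E'
from h import *
for n in('top','scene'):
    c=cam(n); save(c,n+'0.png'); print(n,c['K'].tolist(),c['o'],c['attitude'],c['R'][:,2])
print(sense())
E
```

```text
top [[385.2076200462683, 0.0, 277.56891873688517], [0.0, 385.2076200462683, 209.32539610850299], [0.0, 0.0, 1.0]] [437.21451252  -9.26847453 967.48485944] [ 0.05868556 -0.70052527  0.70906658 -0.05518092] [ 0.1605352   0.00396754 -0.98702214]
scene [[545.3924458006542, 0.0, 276.0120234084955], [0.0, 545.3924458006542, 197.10225871571987], [0.0, 0.0, 1.0]] [1385.79275762  331.16522498 1004.61961688] [-0.20546742  0.53355063  0.7599745  -0.30910455] [-0.64214585 -0.25056861 -0.72447504]
{'t': 0.1, 'q': array([-1.27412467e+00,  3.59466012e-01,  1.51132328e+00, -1.70636957e-05,
        1.27252102e+00, -1.15092389e-01]), 'dq': array([ 0.00126217, -0.00399406, -0.00233668, -0.00136647, -0.00217365,
       -0.00102214]), 'joint_efforts': array([ 5.60065400e-04, -5.16359675e+01, -2.71406454e+01,  6.77143992e-02,
        2.77065783e-02, -3.91367860e-05]), 'ee_pos': array([ 239.94052785, -549.24234251,  221.87434854]), 'ee_rot': array([-8.54554405e-04,  9.78880178e-01,  2.04433020e-01, -8.59852399e-05]), 'force': array([1.0841208 , 0.28570439, 0.20071907]), 'ft_torque': array([-0.04404399,  0.02963997, -0.02970349]), 'finger_force': 0.0, 'gripper_width': 87.87314816041975}
```

View pics/top0.png

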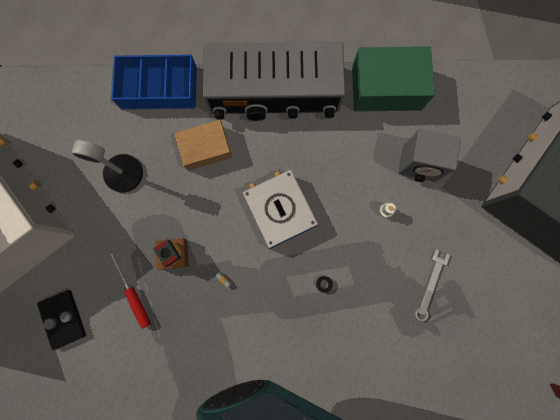

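View pics/scene0.png

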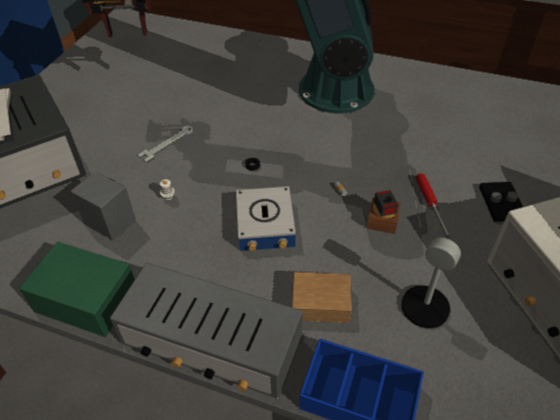

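The top view shows the foot in its stand at (168,253), the slot at (280,208) and the bushing at (389,210). The scene view shows them at (385,205), (265,211) and (167,188). Image up is +x and left is +y.

```bash
python3 - <<'E'
from h import *
t=cam('top'); s=cam('scene')
def crop(c,x,y,w=40):
    return cv2.resize(c['image'][y-w:y+w,x-w:x+w,::-1],(264,264),interpolation=cv2.INTER_CUBIC)
A=np.hstack([crop(t,168,253),crop(t,280,208),crop(t,389,210)])
B=np.hstack([crop(s,385,205),crop(s,265,211),crop(s,167,188)])
cv2.imwrite('pics/comp.png',np.vstack([A,B]))
for c,n,pts in((t,'top',[(168,253),(280,208),(389,210)]),(s,'scene',[(385,205),(265,211),(167,188)])):
    hsv=cv2.cvtColor(c['image'],cv2.COLOR_RGB2HSV)
    # red block ends near the foot
    m=((hsv[...,0]<8)|(hsv[...,0]>172))&(hsv[...,1]>140)&(hsv[...,2]>50)
    x,y=pts[0]; w=np.zeros_like(m); w[y-25:y+25,x-25:x+25]=1; m&=w
    k,l,st,ce=cv2.connectedComponentsWithStats(m.astype(np.uint8))
    for i in range(1,k):
        if st[i,4]>8: print(n,'red',st[i],ce[i],ray(c,*ce[i],78).round(1))
    # slot
    x,y=pts[1]; g=c['image'].max(2); m=(g<45); w=np.zeros_like(m); w[y-22:y+22,x-22:x+22]=1; m&=w
    k,l,st,ce=cv2.connectedComponentsWithStats(m.astype(np.uint8))
    for i in range(1,k):
        if st[i,4]>20:
            cs,_=cv2.findContours((l==i).astype(np.uint8),0,1); r=cv2.minAreaRect(cs[0])
            b=np.array([ray(c,*p,50)[:2] for p in cv2.boxPoints(r)])
            print(n,'dark',st[i],ray(c,*ce[i],50).round(1),r); print(b.round(1).tolist(),b.mean(0))
    x,y=pts[2]; hs=hsv[y-20:y+20,x-20:x+20]; m=(hs[...,1]<70)&(hs[...,2]>150)
    k,l,st,ce=cv2.connectedComponentsWithStats(m.astype(np.uint8))
    for i in range(1,k):
        if st[i,4]>8: print(n,'white',st[i],ce[i]+[x-20,y-20],ray(c,*(ce[i]+[x-20,y-20]),35).round(1))
E
```

```text
top red [155 241  12   9  39] [160.69230769 245.1025641 ] [501.6 265.1  78. ]
top red [164 256  13  10  55] [170.2        260.78181818] [465.4 241.9  78. ]
top dark [274 200  12  17  83] [590.3 -10.1  50. ] ((279.6000061035156, 207.7000274658203), (16.099689483642578, 4.919349670410156), 63.43495178222656)
[[605.5, 3.3], [610.8, -7.4], [575.3, -24.3], [570.1, -13.6]] [590.41002856 -10.50694933]
top white [ 11  13  16  14 109] [387.12844037 208.50458716] [ 587.5 -273.9   35. ]
scene red [377 191  13   4  28] [383.17857143 192.25      ] [466.3 243.4  78. ]
scene red [384 203  12   4  32] [389.375  204.4375] [500.  265.3  78. ]
scene red [384 207  12   8  62] [389.35483871 210.40322581] [518.3 269.2  78. ]
scene dark [262 206   6  11  55] [591.2  -9.3  50. ] ((264.5, 211.0), (10.0, 5.0), 90.0)
[[578.1, -20.4], [574.2, -9.1], [603.9, 2.2], [607.8, -8.8]] [590.9785725   -9.02580483]
scene white [13 12 11  8 48] [165.60416667 183.91666667] [ 575.4 -283.2   35. ]
scene white [14 20 13  9 43] [168.27906977 193.53488372] [ 603.3 -260.8   35. ]
```

View pics/comp.png

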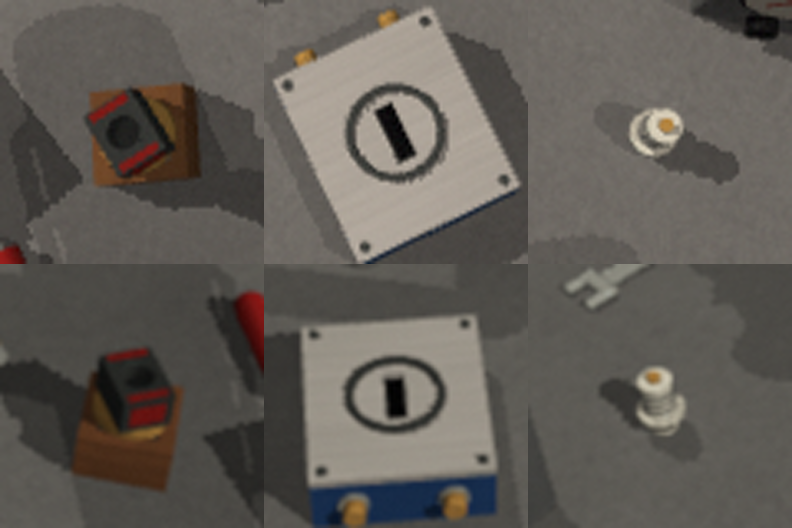

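The crops show the block's red ends and bore, the slot inside its ring with four plate screws, and the bushing's brass stub. Both views put the foot at about (483,254), yaw about 33°. They put the slot at about (590.7,-9.8). Next I'll get the base yaw from the screws and the bushing position from its stub.

```bash
python3 - <<'E'
from h import *
t=cam('top'); s=cam('scene')
f=80/264
S=[(287,85),(425,20),(504,181),(364,247)]
P=np.array([ray(t,240+(a-264)*f,168+b*f,50)[:2] for a,b in S]);print('top',P.round(1).tolist(),P.mean(0))
yaw=lambda v:np.degrees(np.arctan2(v[1],v[0]))
print(yaw(P[0]-P[3]),yaw(P[1]-P[2]),yaw(P[0]-P[1])-90)
S=[(314,335-264),(465,324-264),(482,459-264),(321,471-264)]
P=np.array([ray(s,225+(a-264)*f,171+b*f,50)[:2] for a,b in S]);print('scene',P.round(1).tolist(),P.mean(0))
print(yaw(P[3]-P[0]),yaw(P[2]-P[1]))
for c,(x,y) in((t,(390,208)),(s,(165,182))):
    hsv=cv2.cvtColor(c['image'],cv2.COLOR_RGB2HSV)[y-9:y+9,x-9:x+9]
    m=(hsv[...,0]>8)&(hsv[...,0]<25)&(hsv[...,1]>90)
    v,u=np.nonzero(m); print(len(u),u.mean()+x-9,v.mean()+y-9,ray(c,u.mean()+x-9,v.mean()+y-9,55.5).round(1))
print(sense()['ee_pos'])
E
```

```text
top [[625.7, 68.3], [673.6, -34.1], [552.5, -89.5], [505.8, 12.7]] [589.41466604 -10.64961832]
24.91690353320743 24.601517651990648 25.060891326144002
scene [[554.1, -86.9], [506.5, 14.6], [625.8, 69.4], [672.9, -31.6]] [589.82504911  -8.63303683]
24.96635436969822 24.682292483917493
16 390.5 207.5 [ 586.6 -276.3   55.5]
11 164.63636363636363 181.9090909090909 [ 587.1 -275.9   55.5]
[ 240.09431604 -549.61577734  222.37067608]
```

```bash
p="python3 -m pendant"
python3 -m pendant '[[0.12,0.4,0,0,0,0.004],[0.12,0.4,0,0,0,0.004],[0.12,0.4,0,0,0,0.004],[0.12,0.4,0,0,0,0.004],[0.12,0.4,0,0,0,0.004]]' 1
python3 -m pendant '[[0.12,0.4,0,0,0,0.004],[0.12,0.4,0,0,0,0.004],[0.12,0.4,0,0,0,0.004],[0.12,0.4,0,0,0,0.004],[0.12,0.4,0,0,0,0.004]]'
python3 -m pendant '[[0.12,0.4,0,0,0,0.004],[0.12,0.4,0,0,0,0.004],[0.12,0.4,0,0,0,0.004],[0.12,0.4,0,0,0,0.004],[0.12,0.4,0,0,0,0.004]]'
python3 -m pendant '[[0.12,0.4,-0.1,0,0,0.004],[0.12,0.4,-0.1,0,0,0.004],[0.12,0.4,-0.1,0,0,0.004],[0.12,0.4,-0.1,0,0,0.004],[0.12,0.4,-0.1,0,0,0.004]]'
python3 -m pendant '[[0,0,0,0,0,0],[0,0,0,0,0,0],[0,0,0,0,0,0],[0,0,0,0,0,0],[0,0,0,0,0,0]]'
cat >> h.py <<'E'
def st():
    s=sense(); M=R.from_quat(np.array(s['ee_rot'])[[1,2,3,0]]).as_matrix()
    print('t',round(s['t'],2),'pos',s['ee_pos'].round(1),'yyaw',np.degrees(np.arctan2(M[1,1],M[0,1])).round(2),'z',M[:,2].round(3),'F',s['force'].round(1),'w',round(s['gripper_width'],1),'ff',round(s['finger_force'],1),'q6',s['q'][5].round(2))
E
python3 -c "from h import *;st()"
```

```text
t: 0.8
ee_pos: [300.3, -348.2, 222.6]
ee_rot: [0.0, 0.975, 0.224, 0.0]
force: [0.5, -0.2, 0.8]
gripper_width: 88.2
finger_force: 0.0
t: 1.3
ee_pos: [360.4, -148.3, 222.9]
ee_rot: [0.0, 0.97, 0.243, 0.0]
force: [0.4, -0.4, 0.2]
gripper_width: 87.6
finger_force: 0.0
t: 1.8
ee_pos: [420.4, 52.0, 222.9]
ee_rot: [0.0, 0.965, 0.263, 0.0]
force: [0.4, -1.0, -0.0]
gripper_width: 87.9
finger_force: 0.0
t: 2.3
ee_pos: [480.4, 252.1, 172.2]
ee_rot: [-0.0, 0.959, 0.282, 0.0]
force: [1.3, -0.4, 0.1]
gripper_width: 87.7
finger_force: 0.0
t: 2.8
ee_pos: [480.1, 249.1, 173.1]
ee_rot: [-0.0, 0.96, 0.281, 0.0]
force: [0.1, 0.1, 0.3]
gripper_width: 87.8
finger_force: 0.0
t 2.8 pos [480.1 249.1 173.1] yyaw -57.33 z [ 0.  0. -1.] F [0.1 0.1 0.3] w 87.8 ff 0.0 q6 1.35
```

```bash
python3 -m pendant '[[0.032,0.047,-0.25,0,0,0],[0,0,-0.25,0,0,0],[0,0,-0.25,0,0,0],[0,0,-0.25,0,0,0],[0,0,-0.2,0,0,0]]'
python3 -m pendant '[[0,0,0,0,0,0],[0,0,0,0,0,0],[0,0,0,0,0,0],[0,0,0,0,0,0],[0,0,0,0,0,0]]' -1 40
python3 -m pendant '[[0,0,0,0,0,0],[0,0,0,0,0,0],[0,0,0,0,0,0],[0,0,0,0,0,0],[0,0,0,0,0,0]]'
python3 - <<'E'
from h import *
st()
t=cam('top'); s=cam('scene')
def crop(c,x,y,w=45): return cv2.resize(c['image'][y-w:y+w,x-w:x+w,::-1],(390,390),interpolation=cv2.INTER_CUBIC)
cv2.imwrite('pics/grip.png',np.hstack([crop(t,168,253),crop(s,385,205)]))
E
```

```text
t: 3.3
ee_pos: [483.1, 254.0, 51.8]
ee_rot: [-0.0, 0.96, 0.281, -0.0]
force: [0.7, 0.0, -0.8]
gripper_width: 87.8
finger_force: 0.0
t: 3.8
ee_pos: [484.0, 255.1, 53.6]
ee_rot: [-0.0, 0.959, 0.282, 0.001]
force: [0.3, -0.4, -0.1]
gripper_width: 51.2
finger_force: 0.0
t: 4.3
ee_pos: [483.7, 254.8, 53.1]
ee_rot: [0.0, 0.959, 0.282, 0.0]
force: [-0.7, -1.3, 5.0]
gripper_width: 37.9
finger_force: 40.0
t 4.3 pos [483.7 254.8  53.1] yyaw -57.22 z [ 0.001  0.    -1.   ] F [-0.7 -1.3  5. ] w 37.9 ff 40.0 q6 1.36
```

View pics/grip.png

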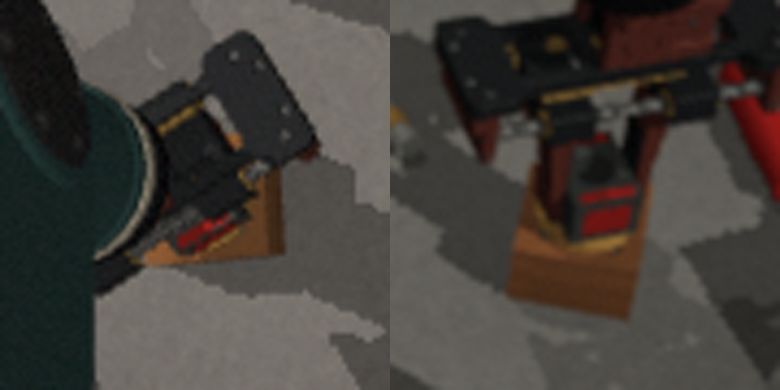

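The fingers hold the block: width 37.9 mm, with the red end at about (610,210) in the right half of the picture standing upright between them. I'll lift it and carry it over the slot.

```bash
python3 -m pendant '[[0,0,0.1,0,0,0],[0,0,0.15,0,0,0],[0,0,0.15,0,0,0],[0,0,0.15,0,0,0],[0,0,0.15,0,0,0]]'
python3 -m pendant '[[0.1,-0.24,0,0,0,-0.007],[0.1,-0.24,0,0,0,-0.007],[0.1,-0.24,0,0,0,-0.007],[0.1,-0.24,0,0,0,-0.007],[0.1,-0.24,0,0,0,-0.007]]'
python3 -m pendant '[[0.1,-0.24,0,0,0,-0.007],[0.1,-0.24,0,0,0,-0.007],[0.1,-0.24,0,0,0,-0.007],[0.1,-0.24,0,0,0,-0.007],[0.1,-0.24,0,0,0,-0.007]]'
python3 -m pendant '[[0.063,-0.248,0,0,0,0],[0,0,0,0,0,0],[0,0,0,0,0,0],[0,0,0,0,0,0],[0,0,0,0,0,0]]'
python3 - <<'E'
from h import *
st()
t=cam('top'); s=cam('scene')
def crop(c,x,y,w=50): return cv2.resize(c['image'][y-w:y+w,x-w:x+w,::-1],(390,390),interpolation=cv2.INTER_CUBIC)
cv2.imwrite('pics/above.png',np.hstack([crop(t,280,208),crop(s,265,195)]))
E
```

```text
t: 4.9
ee_pos: [482.6, 254.8, 123.1]
ee_rot: [-0.0, 0.959, 0.282, -0.001]
force: [0.0, 0.2, -3.0]
gripper_width: 37.8
finger_force: 40.0
t: 5.4
ee_pos: [533.0, 134.0, 122.6]
ee_rot: [-0.0, 0.969, 0.248, -0.001]
force: [-0.6, -0.0, -3.9]
gripper_width: 38.0
finger_force: 40.0
t: 5.9
ee_pos: [583.0, 14.1, 122.5]
ee_rot: [-0.0, 0.977, 0.214, -0.001]
force: [0.4, 1.5, -2.6]
gripper_width: 37.8
finger_force: 40.0
t: 6.4
ee_pos: [589.0, -8.9, 122.5]
ee_rot: [-0.0, 0.977, 0.215, -0.0]
force: [0.1, 0.0, -3.9]
gripper_width: 37.5
finger_force: 40.0
t 6.4 pos [589.   -8.9 122.5] yyaw -65.2 z [-0.001  0.    -1.   ] F [ 0.1  0.  -3.9] w 37.5 ff 40.0 q6 1.01
```

View pics/above.png

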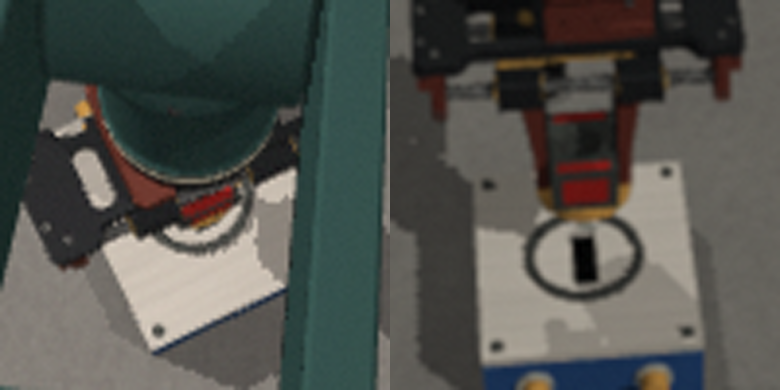

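The foot hangs upright over the base. In the right half, its red stripes are at (582,117) and (585,167), and the slot is at (584,258). I'll measure the foot's offset in the hand from those stripes.

```bash
python3 - <<'E'
from h import *
c=cam('scene'); st(); s=sense()['ee_pos']; 
hsv=cv2.cvtColor(c['image'],cv2.COLOR_RGB2HSV)
m=((hsv[...,0]<6)|(hsv[...,0]>174))&(hsv[...,1]>185)&(hsv[...,2]>70)
m[:140]=0;m[215:]=0;m[:,:250]=0;m[:,285:]=0
k,l,sta,ce=cv2.connectedComponentsWithStats(m.astype(np.uint8))
for i in range(1,k):
    if sta[i,4]>8: print(sta[i],ce[i],ray(c,*ce[i],147.5).round(1))
a=np.radians(24.8); 
for d in(-22,22): print('expect stripe',proj(c,[590+d*np.cos(a),-10+d*np.sin(a),147.5]))
E
```

```text
t 6.55 pos [589.4  -9.2 122.6] yyaw -65.2 z [-0.  0. -1.] F [ 0.7 -0.3 -3.2] w 37.8 ff 40.0 q6 1.01
[258 187  13   2  20] [263.3 187.4] [607.6  -2.  147.5]
[259 191  12   6  57] [264.77192982 193.64912281] [624.4   7.9 147.5]
expect stripe [262.20759833 174.42245069]
expect stripe [263.43992656 188.24895272]
```

```bash
python3 -m pendant '[[0.01,-0.008,-0.1,0,0,0],[0,0,-0.1,0,0,0],[0,0,-0.1,0,0,0],[0,0,-0.08,0,0,0],[0,0,0,0,0,0]]'
python3 -m pendant '[[0,0,-0.02,0,0,0],[0,0,-0.02,0,0,0],[0,0,-0.02,0,0,0],[0,0,-0.02,0,0,0],[0,0,0,0,0,0]]'
python3 -c "from h import *;st()"
```

```text
t: 7.05
ee_pos: [589.3, -10.6, 82.7]
ee_rot: [-0.001, 0.977, 0.214, -0.002]
force: [0.5, -0.3, -2.7]
gripper_width: 37.9
finger_force: 40.0
t: 7.55
ee_pos: [590.5, -10.7, 76.5]
ee_rot: [-0.0, 0.977, 0.214, -0.0]
force: [-0.8, -0.3, -3.6]
gripper_width: 37.9
finger_force: 40.0
t 7.55 pos [590.5 -10.7  76.5] yyaw -65.26 z [-0.  0. -1.] F [-0.8 -0.3 -3.6] w 37.9 ff 40.0 q6 1.0
```

```bash
python3 -m pendant '[[0,0,-0.03,0,0,0],[0,0,-0.03,0,0,0],[0,0,-0.03,0,0,0],[0,0,-0.02,0,0,0],[0,0,0,0,0,0]]'
python3 -m pendant '[[0,0,-0.015,0,0,0],[0,0,-0.01,0,0,0],[0,0,0,0,0,0],[0,0,0,0,0,0],[0,0,0,0,0,0]]'
python3 -c "from h import *;st()"
```

```text
t: 8.05
ee_pos: [590.3, -10.7, 65.2]
ee_rot: [-0.0, 0.977, 0.214, -0.0]
force: [-0.4, 0.0, -3.5]
gripper_width: 37.8
finger_force: 40.0
t: 8.55
ee_pos: [590.7, -10.7, 63.2]
ee_rot: [-0.0, 0.977, 0.214, 0.0]
force: [0.6, -0.3, -3.5]
gripper_width: 37.8
finger_force: 40.0
t 8.55 pos [590.7 -10.7  63.2] yyaw -65.26 z [ 0.  0. -1.] F [ 0.6 -0.3 -3.5] w 37.8 ff 40.0 q6 1.0
```

```bash
python3 -m pendant '[[0,0,-0.005,0,0,0],[0,0,-0.005,0,0,0],[0,0,0,0,0,0],[0,0,0,0,0,0],[0,0,0,0,0,0]]'
python3 -c "from h import *;st()"
```

```text
t: 9.05
ee_pos: [590.7, -10.7, 63.1]
ee_rot: [0.0, 0.977, 0.214, 0.0]
force: [-3.4, 1.0, 6.6]
gripper_width: 37.7
finger_force: 40.0
t 9.05 pos [590.7 -10.7  63.1] yyaw -65.26 z [ 0. -0. -1.] F [-3.4  1.   6.6] w 37.7 ff 40.0 q6 1.0
```

The collar is on the plate: the vertical force rose about 10 N. I'll ease up 1 mm and turn +90°.

```bash
python3 -m pendant '[[0,0,0.01,0,0,0],[0,0,0,0,0,0.05],[0,0,0,0,0,0.05],[0,0,0,0,0,0.05],[0,0,0,0,0,0.05]]'
python3 -m pendant '[[0,0,0,0,0,0.05],[0,0,0,0,0,0.05],[0,0,0,0,0,0.05],[0,0,0,0,0,0.05],[0,0,0,0,0,0.05]]'
python3 -m pendant '[[0,0,0,0,0,0.05],[0,0,0,0,0,0.05],[0,0,0,0,0,0.05],[0,0,0,0,0,0.05],[0,0,0,0,0,0.05]]'
python3 -m pendant '[[0,0,0,0,0,0.05],[0,0,0,0,0,0.035],[0,0,0,0,0,0],[0,0,0,0,0,0],[0,0,0,0,0,0]]'
python3 -c "from h import *;st()"
```

```text
t: 9.55
ee_pos: [591.1, -10.9, 63.1]
ee_rot: [0.0, 0.914, 0.406, 0.0]
force: [0.2, -0.1, -2.3]
gripper_width: 37.4
finger_force: 40.0
t: 10.05
ee_pos: [591.1, -10.8, 63.1]
ee_rot: [0.0, 0.785, 0.619, 0.0]
force: [0.7, 0.5, -2.5]
gripper_width: 37.7
finger_force: 40.0
t: 10.55
ee_pos: [591.1, -10.7, 63.1]
ee_rot: [0.0, 0.607, 0.794, 0.0]
force: [0.9, 0.3, -2.2]
gripper_width: 37.6
finger_force: 40.0
t: 11.05
ee_pos: [590.8, -10.7, 63.1]
ee_rot: [0.0, 0.54, 0.842, 0.0]
force: [0.7, -0.0, -1.9]
gripper_width: 37.9
finger_force: 40.0
t 11.05 pos [590.8 -10.7  63.1] yyaw 24.61 z [ 0. -0. -1.] F [ 0.7 -0.  -1.9] w 37.9 ff 40.0 q6 -0.56
```

```bash
python3 -m pendant '[[0,0,-0.01,0,0,0],[0,0,0,0,0,0],[0,0,0,0,0,0],[0,0,0,0,0,0],[0,0,0,0,0,0]]' 0.3
python3 -m pendant '[[0,0,0.2,0,0,0],[0,0,0.25,0,0,0],[0,0,0.25,0,0,0],[0,0,0,0,0,0],[0,0,0,0,0,0]]'
python3 -m pendant '[[0,-0.27,0,0,0,0.02],[0,-0.27,0,0,0,0.02],[0,-0.27,0,0,0,0.02],[0,-0.27,0,0,0,0.02],[0,-0.27,0,0,0,0.02]]'
python3 -m pendant '[[0,-0.27,0,0,0,0.02],[0,-0.27,0,0,0,0.02],[0,-0.27,0,0,0,0.02],[0,-0.27,0,0,0,0.02],[0,-0.22,0,0,0,0]]'
python3 -m pendant '[[0,0,0,0,0,0],[0,0,0,0,0,0],[0,0,0,0,0,0],[0,0,0,0,0,0],[0,0,0,0,0,0]]'
cat > m.py <<'E'
from h import *
t=cam('top'); s=cam('scene'); st()
print('expect', [proj(c,[590.5,-10.5,88]).round(1).tolist() for c in(t,s)])
for c,n,(x,y) in((t,'top',(278,206)),(s,'scene',(265,200))):
    hsv=cv2.cvtColor(c['image'],cv2.COLOR_RGB2HSV)
    m=((hsv[...,0]<6)|(hsv[...,0]>174))&(hsv[...,1]>150)&(hsv[...,2]>60)
    w=np.zeros_like(m); w[y-25:y+25,x-25:x+25]=1; m&=w
    k,l,sa,ce=cv2.connectedComponentsWithStats(m.astype(np.uint8))
    for i in range(1,k):
        if sa[i,4]>8: print(n,sa[i],ce[i].round(1),ray(c,*ce[i],88).round(1))
def crop(c,x,y,w=45): return cv2.resize(c['image'][y-w:y+w,x-w:x+w,::-1],(390,390),interpolation=cv2.INTER_CUBIC)
import sys
cv2.imwrite('pics/'+sys.argv[1],np.hstack([crop(t,280,208),crop(s,265,195)]))
E
python3 m.py locked.png
```

```text
t: 11.55
ee_pos: [590.6, -10.7, 62.2]
ee_rot: [-0.0, 0.54, 0.842, -0.0]
force: [0.1, 0.1, 0.1]
gripper_width: 56.9
finger_force: 0.0
t: 12.05
ee_pos: [590.9, -10.8, 132.4]
ee_rot: [0.001, 0.54, 0.842, 0.0]
force: [-0.4, 0.8, 0.4]
gripper_width: 57.1
finger_force: 0.0
t: 12.55
ee_pos: [589.4, -146.3, 130.3]
ee_rot: [-0.002, 0.452, 0.892, -0.0]
force: [0.6, 0.4, 0.4]
gripper_width: 57.3
finger_force: 0.0
t: 13.05
ee_pos: [589.6, -276.8, 130.3]
ee_rot: [-0.001, 0.38, 0.925, 0.0]
force: [0.6, -0.3, -0.2]
gripper_width: 57.0
finger_force: 0.0
t: 13.55
ee_pos: [590.7, -274.7, 132.2]
ee_rot: [-0.0, 0.38, 0.925, 0.0]
force: [0.9, -0.3, 0.1]
gripper_width: 57.0
finger_force: 0.0
t 13.65 pos [ 590.8 -275.1  132.3] yyaw 45.36 z [ 0. -0. -1.] F [-0.6 -0.1 -0.4] w 56.9 ff 0.0 q6 -1.33
expect [[279.6, 204.9], [263.4, 199.6]]
top [285 195   7  12  31] [287.7 200.2] [601.5 -29.6  88. ]
top [268 203   8  11  36] [271.6 208. ] [583.5   8.1  88. ]
scene [271 195   3   9  24] [272.  199.1] [582.5   7.5  88. ]
scene [253 196   4  10  31] [254.3 200.5] [600.1 -29.5  88. ]
```

View pics/locked.png

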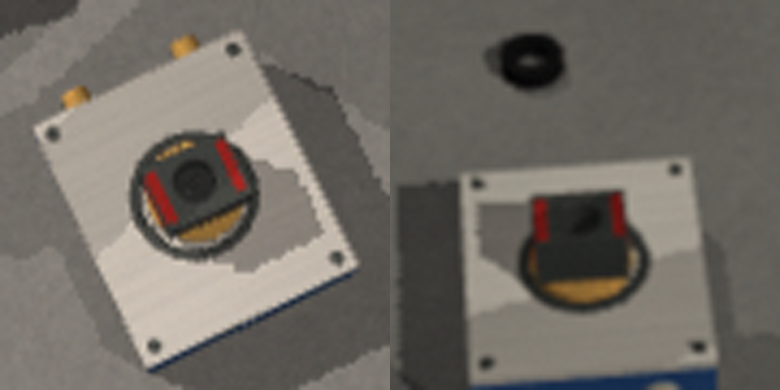

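The foot is seated and locked square: in the left half its red ends at (160,198) and (231,165) lie across the slot. Both views put the bore at about (591.8,-10.9). Now for the bushing.

```bash
python3 -m pendant '[[-0.04,-0.01,-0.2,0,0,0],[0,0,-0.25,0,0,0],[0,0,-0.25,0,0,0],[0,0,-0.25,0,0,0],[0,0,-0.1,0,0,0]]'
python3 -m pendant '[[0,0,0,0,0,0],[0,0,0,0,0,0],[0,0,0,0,0,0],[0,0,0,0,0,0],[0,0,0,0,0,0]]' -1 50
python3 -m pendant '[[0,0,0,0,0,0],[0,0,0,0,0,0],[0,0,0,0,0,0],[0,0,0,0,0,0],[0,0,0,0,0,0]]'
python3 -c "from h import *;st()"
```

```text
t: 14.15
ee_pos: [585.2, -275.6, 24.9]
ee_rot: [-0.002, 0.38, 0.925, 0.0]
force: [0.0, 0.7, -0.3]
gripper_width: 56.7
finger_force: 0.0
t: 14.65
ee_pos: [587.5, -277.2, 28.2]
ee_rot: [0.001, 0.38, 0.925, -0.0]
force: [0.0, -0.2, 3.6]
gripper_width: 25.3
finger_force: 49.8
t: 15.15
ee_pos: [587.5, -277.2, 28.2]
ee_rot: [0.001, 0.38, 0.925, -0.0]
force: [-0.9, -0.1, 5.5]
gripper_width: 25.4
finger_force: 49.9
t 15.15 pos [ 587.5 -277.2   28.2] yyaw 45.32 z [ 0.002 -0.001 -1.   ] F [-0.9 -0.1  5.5] w 25.4 ff 49.9 q6 -1.34
```

```bash
python3 -m pendant '[[0,0,0.15,0,0,0],[0,0,0.25,0,0,0],[0,0,0.25,0,0,0],[0,0,0.25,0,0,0],[0,0,0.17,0,0,0]]'
python3 -m pendant '[[0,0.27,0,0,0,0],[0,0.27,0,0,0,0],[0,0.27,0,0,0,0],[0,0.27,0,0,0,0],[0,0.27,0,0,0,0]]'
python3 -m pendant '[[0,0.27,0,0,0,0],[0,0.27,0,0,0,0],[0,0.27,0,0,0,0],[0,0.27,0,0,0,0],[0,0.22,0,0,0,0]]'
python3 -m pendant '[[0.05,0.004,0,0,0,0],[0,0,0,0,0,0],[0,0,0,0,0,0],[0,0,0,0,0,0],[0,0,0,0,0,0]]'
python3 m.py bush.png; python3 - <<'E'
from h import *
s=cam('scene'); p=sense()['ee_pos']
b=p+[-.9,.9,-12.2]
print('expected px: shoulder centre',proj(s,b+[0,0,3]),'spigot bottom',proj(s,b-[0,0,16]))
for o in((0,0),): print('bore',proj(s,[591.8,-10.9,88]))
x0,y0=225,150; im=s['image'][y0:y0+75,x0:x0+75,::-1]
cv2.imwrite('pics/b2.png',cv2.resize(im,(600,600),interpolation=cv2.INTER_CUBIC))
E
```

```text
t: 15.65
ee_pos: [587.0, -277.0, 136.8]
ee_rot: [0.001, 0.38, 0.925, -0.0]
force: [0.6, 0.1, -1.2]
gripper_width: 25.1
finger_force: 49.8
t: 16.15
ee_pos: [586.3, -140.6, 134.9]
ee_rot: [-0.0, 0.38, 0.925, -0.0]
force: [-0.8, -0.5, -0.5]
gripper_width: 25.2
finger_force: 49.8
t: 16.65
ee_pos: [586.2, -10.2, 134.8]
ee_rot: [-0.0, 0.38, 0.925, 0.0]
force: [0.7, -0.4, -1.0]
gripper_width: 25.1
finger_force: 49.8
t: 17.15
ee_pos: [591.5, -12.2, 134.1]
ee_rot: [-0.0, 0.381, 0.925, -0.0]
force: [-0.3, 0.6, -0.4]
gripper_width: 25.1
finger_force: 49.8
t 17.25 pos [591.5 -11.9 134.1] yyaw 45.27 z [-0. -0. -1.] F [-0.1  0.4 -0.6] w 24.9 ff 49.8 q6 -0.93
expect [[279.6, 204.9], [263.4, 199.6]]
top [268 203   8  11  35] [271.7 208.1] [583.3   7.9  88. ]
scene [263 175  24  16 148] [273.6 181. ] [525.6  -9.5  88. ]
scene [271 195   3   9  24] [272.  199.1] [582.5   7.5  88. ]
scene [253 196   4  10  30] [254.2 200.9] [601.3 -29.1  88. ]
expected px: shoulder centre [262.68679683 188.45177347] spigot bottom [262.97959381 194.27148322]
bore [263.07461382 199.97227205]
```

View pics/b2.png

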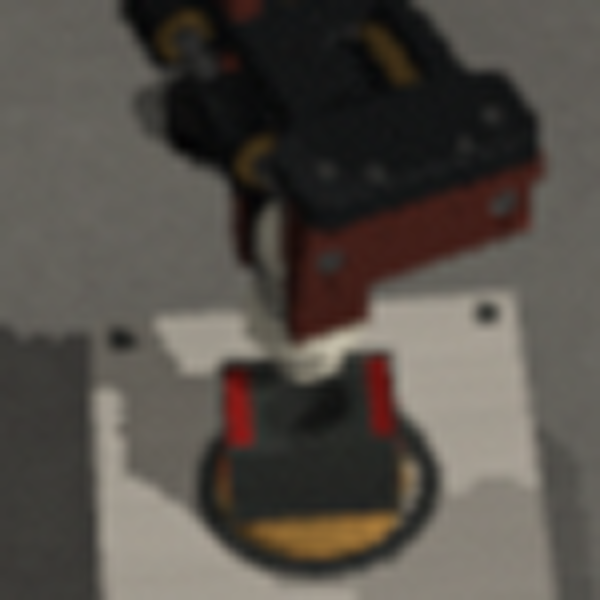

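The spigot tip is just above the block at crop (308,375), which is px (263.1,196.4). The expected centre was 263.0, so the bushing is lined up. I'll lower it carefully.

```bash
python3 -m pendant '[[0.01,0.001,-0.06,0,0,0],[0,0,-0.06,0,0,0],[0,0,-0.04,0,0,0],[0,0,0,0,0,0],[0,0,0,0,0,0]]'
python3 -m pendant '[[0,0,-0.01,0,0,0],[0,0,-0.01,0,0,0],[0,0,-0.01,0,0,0],[0,0,-0.01,0,0,0],[0,0,0,0,0,0]]'
python3 -c "from h import *;st()"
```

```text
t: 17.8
ee_pos: [592.5, -11.1, 117.8]
ee_rot: [-0.0, 0.38, 0.925, -0.0]
force: [-0.5, -0.0, -0.6]
gripper_width: 25.3
finger_force: 49.8
t: 18.3
ee_pos: [592.5, -11.2, 114.0]
ee_rot: [-0.0, 0.38, 0.925, -0.0]
force: [0.1, 0.0, 0.1]
gripper_width: 25.2
finger_force: 49.8
t 18.3 pos [592.5 -11.2 114. ] yyaw 45.32 z [-0. -0. -1.] F [0.1 0.  0.1] w 25.2 ff 49.8 q6 -0.93
```

```bash
python3 -m pendant '[[0,0,-0.01,0,0,0],[0,0,-0.01,0,0,0],[0,0,-0.01,0,0,0],[0,0,-0.01,0,0,0],[0,0,0,0,0,0]]'
python3 -m pendant '[[0,0,-0.01,0,0,0],[0,0,-0.01,0,0,0],[0,0,-0.01,0,0,0],[0,0,0,0,0,0],[0,0,0,0,0,0]]'
python3 -c "from h import *;st()"
```

```text
t: 18.8
ee_pos: [592.5, -11.2, 109.9]
ee_rot: [-0.0, 0.38, 0.925, -0.0]
force: [0.1, 0.2, -0.9]
gripper_width: 24.9
finger_force: 49.8
t: 19.3
ee_pos: [592.4, -11.5, 107.3]
ee_rot: [-0.0, 0.38, 0.925, -0.0]
force: [-2.8, -2.3, 3.9]
gripper_width: 25.3
finger_force: 49.9
t 19.3 pos [592.4 -11.5 107.3] yyaw 45.32 z [-0.    -0.001 -1.   ] F [-2.8 -2.3  3.9] w 25.3 ff 49.9 q6 -0.93
```

O-ring contact. I'll press on.

```bash
python3 -m pendant '[[0,0,-0.01,0,0,0],[0,0,-0.01,0,0,0],[0,0,-0.01,0,0,0],[0,0,0,0,0,0],[0,0,0,0,0,0]]'
python3 -m pendant '[[0,0,-0.01,0,0,0],[0,0,-0.01,0,0,0],[0,0,-0.01,0,0,0],[0,0,0,0,0,0],[0,0,0,0,0,0]]'
python3 -c "from h import *;st()"
```

```text
t: 19.8
ee_pos: [592.5, -11.6, 105.0]
ee_rot: [0.0, 0.38, 0.925, -0.0]
force: [-4.0, -3.2, 10.6]
gripper_width: 25.4
finger_force: 49.9
t: 20.3
ee_pos: [592.5, -11.6, 102.0]
ee_rot: [0.0, 0.38, 0.925, -0.0]
force: [-4.2, -2.4, 10.5]
gripper_width: 25.0
finger_force: 49.9
t 20.3 pos [592.5 -11.6 102. ] yyaw 45.33 z [ 0.    -0.001 -1.   ] F [-4.2 -2.4 10.5] w 25.0 ff 49.9 q6 -0.93
```

```bash
python3 -m pendant '[[-0.005,-0.003,-0.01,0,0,0],[0,0,-0.007,0,0,0],[0,0,0,0,0,0],[0,0,0,0,0,0],[0,0,0,0,0,0]]'
python3 -m pendant '[[0,0,-0.005,0,0,0],[0,0,-0.005,0,0,0],[0,0,0,0,0,0],[0,0,0,0,0,0],[0,0,0,0,0,0]]'
python3 -c "from h import *;st()"
```

```text
t: 20.8
ee_pos: [592.5, -11.6, 100.5]
ee_rot: [0.0, 0.38, 0.925, 0.0]
force: [-3.5, -0.8, 11.3]
gripper_width: 25.1
finger_force: 49.9
t: 21.3
ee_pos: [592.5, -11.7, 100.4]
ee_rot: [0.001, 0.38, 0.925, 0.0]
force: [-5.8, -0.4, 17.4]
gripper_width: 25.3
finger_force: 49.9
t 21.3 pos [592.5 -11.7 100.4] yyaw 45.33 z [ 0.001 -0.    -1.   ] F [-5.8 -0.4 17.4] w 25.3 ff 49.9 q6 -0.93
```

The tool has stopped at the predicted height (100.4 against 100.2) and the force is rising, so the bushing is seated. One firmer press, ease off, release and retreat.

```bash
python3 -m pendant '[[0,0,-0.007,0,0,0],[0,0,-0.007,0,0,0],[0,0,0,0,0,0],[0,0,0,0,0,0],[0,0,0,0,0,0]]'
python3 -m pendant '[[0,0,0.01,0,0,0],[0,0,0.01,0,0,0],[0,0,0,0,0,0],[0,0,0,0,0,0],[0,0,0,0,0,0]]'
python3 -m pendant '[[0,0,0,0,0,0],[0,0,0,0,0,0],[0,0,0,0,0,0],[0,0,0,0,0,0],[0,0,0,0,0,0]]' 0.3
python3 -m pendant '[[0,0,0.2,0,0,0],[0,0,0.25,0,0,0],[0,0,0.25,0,0,0],[0,0,0.2,0,0,0],[0,0,0,0,0,0]]'
python3 -m pendant '[[0,-0.3,0,0,0,0],[0,-0.3,0,0,0,0],[0,-0.3,0,0,0,0],[0,-0.3,0,0,0,0],[0,-0.3,0,0,0,0]]'
python3 -m pendant '[[0,-0.2,0,0,0,0],[0,0,0,0,0,0],[0,0,0,0,0,0],[0,0,0,0,0,0],[0,0,0,0,0,0]]'
python3 m.py final.png; python3 -c "
from h import *
print([proj(cam(n),[591.8,-10.9,128]).round(1) for n in('top','scene')])"
```

```text
t: 21.8
ee_pos: [592.6, -11.7, 100.2]
ee_rot: [0.001, 0.38, 0.925, 0.0]
force: [-8.8, -1.1, 27.6]
gripper_width: 24.9
finger_force: 50.0
t: 22.3
ee_pos: [592.5, -11.6, 100.4]
ee_rot: [0.001, 0.38, 0.925, 0.0]
force: [-4.2, -1.8, 12.3]
gripper_width: 25.2
finger_force: 49.9
t: 22.8
ee_pos: [592.1, -11.4, 98.8]
ee_rot: [-0.0, 0.38, 0.925, -0.0]
force: [0.1, -0.0, 0.7]
gripper_width: 56.8
finger_force: 0.0
t: 23.3
ee_pos: [594.3, -11.7, 191.8]
ee_rot: [0.003, 0.38, 0.925, 0.001]
force: [1.2, 0.3, -0.9]
gripper_width: 57.1
finger_force: 0.0
t: 23.8
ee_pos: [591.3, -162.4, 187.4]
ee_rot: [-0.001, 0.38, 0.925, -0.0]
force: [0.4, -0.5, -0.1]
gripper_width: 57.1
finger_force: 0.0
t: 24.3
ee_pos: [592.0, -180.3, 188.7]
ee_rot: [-0.0, 0.38, 0.925, 0.0]
force: [-1.0, -0.1, 0.4]
gripper_width: 56.9
finger_force: 0.0
t 24.4 pos [ 592.2 -180.5  189. ] yyaw 45.39 z [-0.  0. -1.] F [ 0.3  0.3 -0.2] w 57.0 ff 0.0 q6 -1.2
expect [[279.6, 204.9], [263.4, 199.6]]
top [285 195   7  12  29] [287.8 200.2] [601.5 -29.8  88. ]
top [269 203   7  11  32] [271.7 208.3] [582.9   7.8  88. ]
scene [271 195   3   9  17] [272.4 199.2] [582.3   8.4  88. ]
scene [253 197   4   9  23] [254.  201.4] [602.9 -29.1  88. ]
[array([279.7, 201.3]), array([262.5, 187.8])]
```

View pics/final.png

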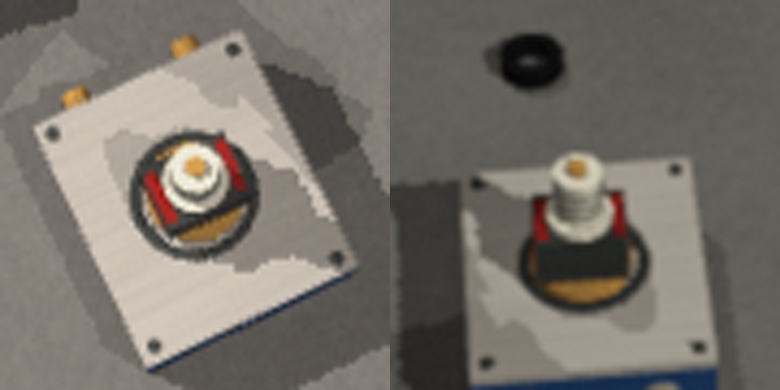

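The bushing stands upright in the bore. Its stub is at px (279.9,201.4) in the top view and (262.8,188.8) in the scene view, each within about 1 px of where it should be when home. The foot is still square across the slot.

```bash
python3 -c "
from workcell import *
print(job_done())"
```

```text
the job is handed in; nothing more can be done
None
```

The antenna foot is locked square across the slot with the bushing pressed home in its bore and released, and I handed the job in at about 24 s of the 64 s limit; the hand-in gave no verdict.

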